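# Plug the vent of the damp box lid and hold the lid open

### The job

Close the vent of the wooden damp box: press the wooden plug flush into the framed recess in the box's closed lid and let go of it. Then lift the lid to 50 degrees and keep holding it there so that I can reach in for the clay parts; the plug must stay seated, the lid would fall shut by itself, and you finish while holding it. Leave the other things standing as they are.

Things in the scene. Friction and masses are not known exactly. Their poses are not given: they have to be found in the camera images.
- plug: Loose wooden vent plug, about 90 g: a rectangular block 44 (x) x 64 (y) x 15 mm with bevelled foot and, on top, an upright grip rib 12 (x) x 42 (y) mm that reaches from 15 to 40 mm height. Origin: centre of its underside; z up, y along its long side. It starts on the table, rib up; a half turn makes no difference.
- recess (a point): Centre of the floor (a steel grille) of the rectangular recess in the lid's top. Axes are the lid's: x across the lid towards the hinge, y along the hinge, z out of the lid's top. The recess is 46.5 (x) x 66.5 (y) mm wide and 15 mm deep, so the seated plug (long side along y) has its origin at this point and its block is flush with the recess's 8 mm wide wooden frame, which stands 8 mm above the lid's top. 93 mm above the table while the lid is closed.
- lid_handle (a point): Middle of the lid's steel bar handle: a round bar 12 mm thick and 120 mm long, parallel to the hinge (the point's y), on two 10 mm posts 55 mm either side of the middle; the bar's axis is 32 mm above the lid's top face, 162 mm from the hinge line and 42 mm above it, 132 mm above the table while closed. The bar is 56 mm in front of the recess's frame, 22 mm from the lid's front edge. The point turns with the lid.
- lid_hinge (a point): Middle of the hinge line, at the lid's underside at the box's far rim, 90 mm above the table. The point's y is the hinge axis; x, horizontal when closed, points from the handle to the hinge; the point turns with the lid.
- lid (a joint): Lid's opening angle in rad: 0 closed, grows as the handle's side rises, stop at 1.3; 50 degrees is 0.873. The lid (wood, 186 x 226 x 10 mm, about 0.5 kg, plus the plug) falls shut from every angle when let go; the hinge turns freely.
- damp_box: Open wooden box 180 (x) x 220 (y) x 90 mm under the lid, fixed to the table; origin at the centre of its underside, x towards the hinge side. Small clay parts lie in it.
- clay_jar: Bystander: small beige jar with a neck, 66 mm wide, 82 mm high, loose; origin at its underside.
- bowl: Bystander: pale green bowl, 120 mm wide, 58 mm high, loose; origin at its underside.
- kidney: Bystander: flat wooden kidney-shaped potter's rib, 52 x 92 x 9 mm, loose; origin at its underside.
- bottle: Bystander: small dark red bottle with a white cap, 32 mm wide, 53 mm high, loose; origin at its underside.
There are look-alikes about, which are no part of the job. What is shaped like the plug but orange or pink is not meant.

How it is judged:
By the outcome, as a careful person would: the job done as asked, in the order asked, and still so for the second after the job is handed in, while the arm keeps its last pose, push and grip.
It also fails if it takes over 61 s, if anything falls off the work surface, if the arm or the gripper's body presses on something with over 40 N, if the wrist force passes 120 N, or if a joint passes its speed limit or range.

### The arm

A 6-joint arm with a two-finger parallel gripper is mounted at the origin on a cart in front of the work surface, level with it; the furniture and walls round the work are solid. World frame = base frame: x ahead of the robot, y to its left, z up, the work surface at z = 0. Lengths are in m, angles in rad, forces in N, time in s.
With the tool pointing down it reaches from about 0.325 to 0.775 m from the base axis. Payload 5.5 kg.
Tool frame: the origin (TCP) lies on the centre line of the jaws, within the pads' length; the fingertips stand ctrl.tips_ahead ahead of it and the grasp point (between the pads) lies 8 mm behind it (ctrl.tips_ahead is the distance from the TCP to the fingertips, in m); x points along the fingers, y is the direction in which the jaws open and shut, and the axes are right-handed (so a half turn about x gives the same grasp; the last joint's range is limited). The gripper opens to 88 mm and grips with 3 to 60 N. Pads are 20 mm wide; open, the fingers measure 115 mm over their backs; the gripper's body (75 mm by 178 mm) begins 61 mm behind the grasp point.
Start: joints at [-1.185, 0.091, 1.231, -0, 1.82, -0.057], TCP at [0.257, -0.542, 0.214] pointing down, gripper open.
Joint ranges: [-2.87, 2.87], [-0.86, 2.18], [0.17, 2.46], [-1.51, 4.65], [0.06, 2.69], [-2.65, 2.65]. Speed limits (rad/s): [2.57, 2.57, 3.01, 3.14, 3.14, 3.14].

### API

Orientations are given as a rotation vector (axis times angle).
In Python, from rig import ctrl, cams, ticket gives the robot as it stands.
- The arm moves only by the tool carry_out, never from a script. Its argument "series" is a list of rows, each a list of 3 entries, a list of its own where there are three numbers: the opening, from 0 (shut) to 1 (fully open), then the shift along the tool's x, y, z in mm, then the turn, a rotation vector about the tool's x, y, z in rad. A call has 1 to 12 rows; each row is the pose to reach, as a shift and turn from the pose commanded when the call began, along the tool's axes at that moment; what a row does not reach only later rows make up. A row lasts 1/8 s, in which the tool goes at most 62.5 mm and 10.7 degrees, less where a joint would pass 70% of its speed; a pose out of reach is approached as far as the arm can. A call with a gripper value outside its range is refused whole. The fingers move at their own pace and stop on an object; "newtons" is the grip in N (left out, the last holds). Time passes only in rows, so rows that repeat a pose let the fingers close. It gives the time, the measured TCP pose, the force and the opening at its end, in the units of the state.
- ctrl.state(): the state, without advancing time (a new reading comes with each control period).
- cams.grab_frame(name): name is "scene" or "side" or "wrist"; returns a dict with "pixels" (400x640x3 uint8, red, green, blue), "range_z" (400x640 float32, m along the optical axis (not along the pixel's ray), 0 where there is no reading), "K" (3x3 intrinsics, pixels), "extrinsics" (4x4, takes a point from camera to world coordinates). Camera axes: x right, y up, looking along -z (the intrinsics and any distortion apply to the point x, -y, -z); pixel columns grow to the right and rows downward; lengths in m; the calibration is good to about 2 mm. A picture is of the moment at which its call begins.
- ticket.close_job(): hands the job in, once; it reports no verdict.
The state is a dict: "time": time; "q": joint angles; "joint_vel": joint speeds; "effort": joint torques, N m; "tcp_pos": TCP position; "ee_rot": TCP orientation; "contact_force": force on the tool from outside, world axes, zero at the start; "moment": the same for the moment, N m; "width": finger opening in m.
Only numpy, scipy, OpenCV 4.12 (cv2) and the standard library are available. Lean on these libraries where they do the work, as an engineer would, in place of code of your own. Each camera call takes 0.05 s, during which the arm holds its last target.

## Working session

There is one attempt and no reset: what is moved stays moved. The work goes in short steps, Python scripts to look and compute and a tool call to move; the robot and the scene stay as the last step left them, time stands still between calls to the robot, and variables do not carry over. Pictures are saved under pics/ and viewed, and the job is handed in when it is done.

Besides the shell and the picture viewer there is one more tool, called after "Request:" in YAML: its name, and indented under it one key for each argument. carry_out: Moves the arm, as the interface text tells. Its arguments: {"type":"object","properties":{"series":{"type":"array","items":{"type":"array"}},"newtons":{"type":"number"}},"required":["series"]}

```bash
ls; mkdir -p pics; python3 - <<'E'
from rig import ctrl,cams,ticket
import cv2,numpy as np
print(ctrl.state(), ctrl.tips_ahead)
for n in ["scene","side","wrist"]:
    f=cams.grab_frame(n)
    np.savez(f"pics/{n}0.npz",**{k:f[k] for k in f})
    cv2.imwrite(f"pics/{n}0.png",f["pixels"][:,:,::-1])
    print(n,f["K"].tolist(),f["extrinsics"].round(3).tolist(),list(f))
E
```

```text
pics
{'time': 0.0, 'q': array([-1.18472850e+00,  9.18510604e-02,  1.23186160e+00, -4.56927707e-06,
        1.81980082e+00, -5.66999420e-02]), 'joint_vel': array([-6.60994006e-05, -1.11730913e-03, -1.93083619e-03,  1.31360429e-03,
        3.33977151e-04,  1.64567948e-03]), 'effort': array([-1.16816620e-03, -4.46439493e+01, -4.06457019e+01,  6.95369951e-02,
        2.90842156e-02, -1.33921408e-04]), 'tcp_pos': array([ 0.25694503, -0.5418548 ,  0.21242528]), 'ee_rot': array([ 1.97651275,  0.44685022, -1.97715968]), 'contact_force': array([-0.09127476,  0.54009586,  0.13202451]), 'moment': array([ 0.00142826, -0.035787  , -0.00881484]), 'width': 0.0877493533389169} 0.011
scene [[414.96569667903856, 0.0, 322.8005510105739], [0.0, 414.96569667903856, 202.02895402402976], [0.0, 0.0, 1.0]] [[-0.871, 0.361, -0.332, 0.2], [-0.49, -0.668, 0.56, 0.699], [-0.02, 0.65, 0.759, 1.007], [0.0, 0.0, 0.0, 1.0]] ['pixels', 'range_z', 'K', 'extrinsics']
side [[443.15433296026066, 0.0, 324.6053227125631], [0.0, 443.15433296026066, 196.98659439165604], [0.0, 0.0, 1.0]] [[0.972, 0.143, -0.187, 0.331], [-0.235, 0.535, -0.812, -1.146], [-0.016, 0.833, 0.553, 0.877], [0.0, 0.0, 0.0, 1.0]] ['pixels', 'range_z', 'K', 'extrinsics']
wrist [[298.749395342564, 0.0, 320.4340287219616], [0.0, 298.749395342564, 203.04173817168083], [0.0, 0.0, 1.0]] [[0.428, 0.871, 0.24, 0.322], [-0.904, 0.413, 0.111, -0.511], [-0.002, -0.265, 0.964, 0.384], [0.0, 0.0, 0.0, 1.0]] ['pixels', 'range_z', 'K', 'extrinsics']
```

View pics/scene0.png

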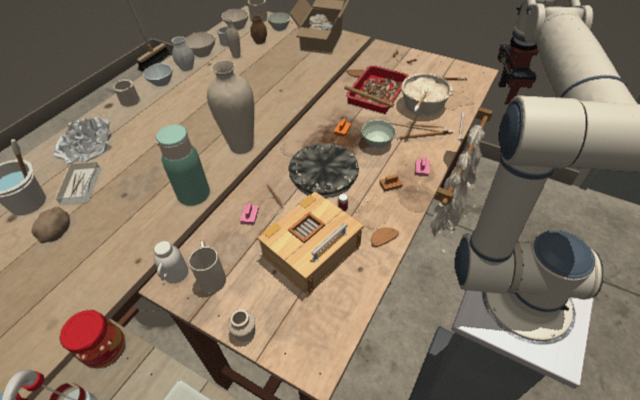

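View pics/side0.png

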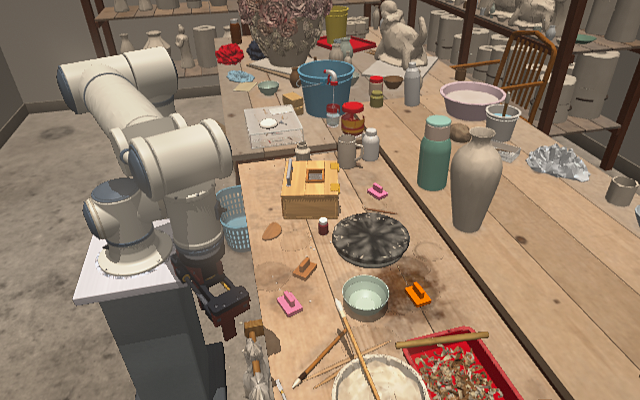

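View pics/wrist0.png

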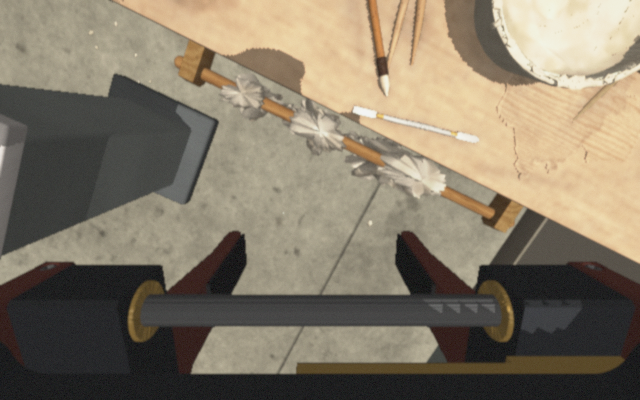

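Plug candidates: in the side view, brown at (304,268), pink at (290,303), pink at (377,191) and orange at (418,294). In the scene view the brown one is at (391,183), pink at (422,167) and (249,213), orange at (342,127). By the description I choose the brown one, and check it in a crop.

```bash
cat > h.py <<'E'
import numpy as np,cv2
def load(n): return dict(np.load(f"pics/{n}.npz"))
def cloud(f):
    K=f["K"];z=f["range_z"].astype(float);h,w=z.shape
    u,v=np.meshgrid(np.arange(w),np.arange(h))
    P=np.stack([(u-K[0,2])/K[0,0]*z,-(v-K[1,2])/K[1,1]*z,-z],-1)
    E=f["extrinsics"]
    W=P@E[:3,:3].T+E[:3,3]; W[z==0]=np.nan
    return W
def proj(f,p):
    E=f["extrinsics"];K=f["K"];c=(np.asarray(p)-E[:3,3])@E[:3,:3]
    return np.stack([K[0,0]*c[...,0]/-c[...,2]+K[0,2],K[1,1]*-c[...,1]/-c[...,2]+K[1,2]],-1)
E
python3 - <<'E'
from h import *
a=load("scene0");b=load("side0")
A=a["pixels"][120:300,220:460,::-1];B=b["pixels"][140:330,230:450,::-1]
A=cv2.resize(A,(760,570),interpolation=cv2.INTER_CUBIC);B=cv2.resize(B,(660,570),interpolation=cv2.INTER_CUBIC)
cv2.imwrite("pics/ca.png",A);cv2.imwrite("pics/cb.png",B)
for f,l in((a,[(391,183),(390,189),(307,227),(330,242),(382,237),(343,200),(240,320),(378,133),(422,167),(342,127)]),(b,[(304,268),(304,262),(316,176),(290,175),(271,231),(323,225),(302,150),(365,297)])):
    W=cloud(f)
    for u,v in l: print(u,v,W[v,u].round(3))
E
```

```text
391 183 [ 0.479 -0.213  0.01 ]
390 189 [ 0.473 -0.193  0.004]
307 227 [0.63  0.071 0.007]
330 242 [0.51  0.145 0.102]
382 237 [ 0.417 -0.004  0.005]
343 200 [ 0.568 -0.042  0.051]
240 320 [0.623 0.414 0.02 ]
378 133 [ 0.619 -0.419  0.014]
422 167 [ 0.412 -0.311  0.03 ]
342 127 [ 0.743 -0.371  0.029]
304 268 [ 0.478 -0.229  0.024]
304 262 [ 0.48  -0.224  0.042]
316 176 [0.597 0.138 0.094]
290 175 [0.51  0.16  0.099]
271 231 [ 0.413 -0.014  0.006]
323 225 [ 0.571 -0.069  0.039]
302 150 [0.598 0.401 0.062]
365 297 [ 0.614 -0.366  0.012]
```

View pics/ca.png

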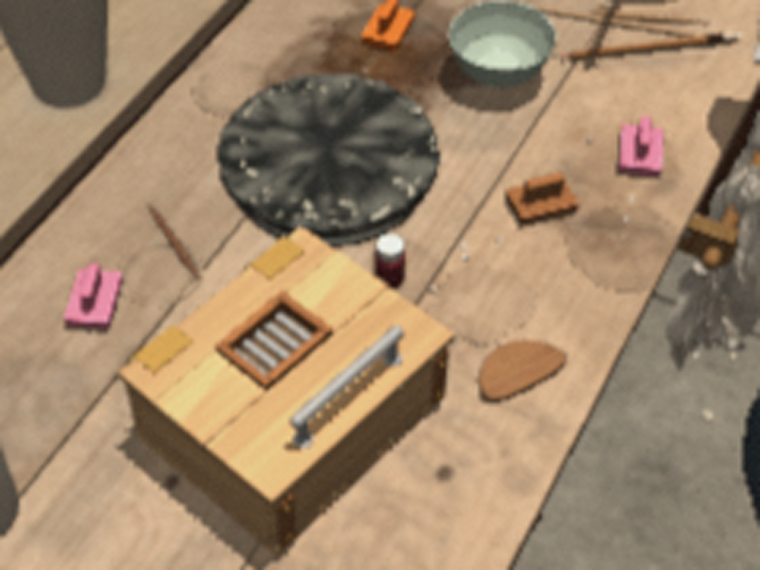

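View pics/cb.png

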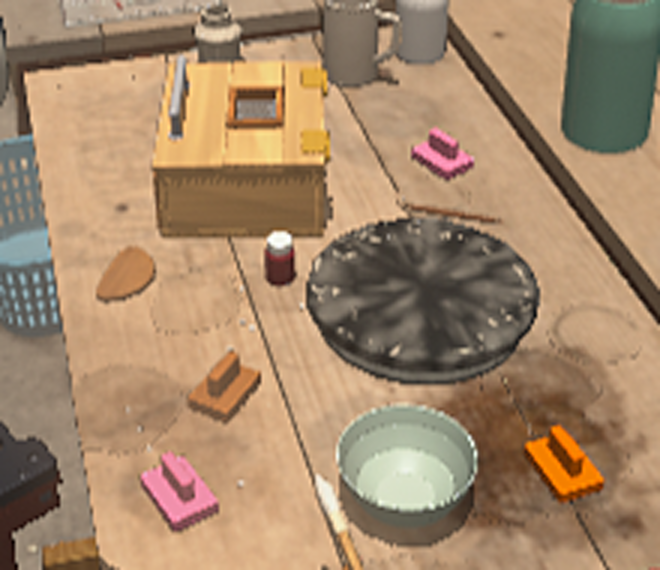

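The brown wooden plug at crop (542,195) is the right one: wooden colour, rib up, with pink at (640,150) and orange at (388,22) ruled out. Next I measure the plug and the box.

```bash
python3 - <<'E'
from h import *
for n in("scene0","side0"):
    W=cloud(load(n)).reshape(-1,3); W=W[~np.isnan(W[:,0])]
    t=W[(abs(W[:,0]-.47)<.12)&(abs(W[:,1]+.15)<.03)]; print(n,"table z",np.median(t[:,2]))
    p=W[(np.hypot(W[:,0]-.478,W[:,1]+.222)<.055)&(W[:,2]>.006)]
    top=p[p[:,2]>.03]; 
    print("plug",len(p),p[:,2].max(),cv2.minAreaRect(p[:,:2].astype(np.float32)),"rib",len(top),cv2.minAreaRect(top[:,:2].astype(np.float32)))
    L=W[(abs(W[:,0]-.56)<.16)&(abs(W[:,1]-.15)<.2)]
    lid=L[(L[:,2]>.088)&(L[:,2]<.112)]
    print("lid",len(lid),np.median(lid[:,2]),cv2.minAreaRect(lid[:,:2].astype(np.float32)))
    hb=L[L[:,2]>.12]; r=cv2.minAreaRect(hb[:,:2].astype(np.float32)); print("bar",len(hb),hb[:,2].max(),r, hb.mean(0))
    fr=L[(L[:,2]>.105)&(L[:,2]<.112)];print("frame",len(fr))
E
```

```text
scene0 table z -0.0024844332939631952
plug 234 0.043029708778881126 ((0.48058319091796875, -0.21242615580558777), (0.06528116017580032, 0.04567308723926544), 47.102054595947266) rib 47 ((0.4809689223766327, -0.21213091909885406), (0.03993770107626915, 0.014015760272741318), 44.9980354309082)
lid 4411 0.09910762201923384 ((0.5780236721038818, 0.13694290816783905), (0.2274811863899231, 0.1935935765504837), 76.20466613769531)
bar 222 0.14067834867781281 ((0.5072121620178223, 0.15630897879600525), (0.1285555362701416, 0.012904978357255459), 75.93379211425781) [0.50630737 0.15876042 0.13470286]
frame 228
side0 table z -0.0003404503688623217
plug 309 0.0434418130576909 ((0.4799148440361023, -0.21768292784690857), (0.06685896962881088, 0.047351058572530746), 46.45685958862305) rib 64 ((0.48059698939323425, -0.21828296780586243), (0.04176028072834015, 0.015180076472461224), 37.879295349121094)
lid 1938 0.09991520662845255 ((0.5777087807655334, 0.1328466832637787), (0.23774899542331696, 0.19041231274604797), 76.11781311035156)
bar 78 0.14091244072609033 ((0.5063368082046509, 0.1502780020236969), (0.130061537027359, 0.011208245530724525), 76.17778778076172) [0.50439807 0.14036455 0.13523159]
frame 121
```

```bash
cat >> h.py <<'E'
from scipy.spatial.transform import Rotation as R
def down(yaw,tilt=0):
    """tool x down, tool y at world azimuth yaw (deg); tilt: deg rotation about axis (lid hinge dir = yaw+90) """
    y=np.array([np.cos(np.radians(yaw)),np.sin(np.radians(yaw)),0]);x=np.array([0,0,-1.]);z=np.cross(x,y)
    M=np.stack([x,y,z],1)
    return R.from_rotvec(np.radians(tilt)*np.array([-y[1],y[0],0]))*R.from_matrix(M)
def delta(s,pos,rot):
    R0=R.from_rotvec(s["ee_rot"]);d=R0.inv().apply(np.asarray(pos)-s["tcp_pos"])*1000
    return d.round(1),(R0.inv()*rot).as_rotvec().round(4)
E
python3 - <<'E'
from h import *
from rig import ctrl
s=ctrl.state();M=R.from_rotvec(s["ee_rot"]).as_matrix();print(M.round(3))
for yaw in(-44,136):print(yaw,delta(s,[.48,-.215,.16],down(yaw)))
E
```

```text
[[-0.001  0.428 -0.904]
 [ 0.001 -0.904 -0.428]
 [-1.    -0.002 -0.   ]]
-44 (array([  53. , -199.7, -341.6]), array([-0.36  , -0.0004,  0.0015]))
136 (array([  53. , -199.7, -341.6]), array([2.7816e+00, 2.1000e-03, 5.0000e-04]))
```

Request:
carry_out:
  series:
    - [1,[0,-60,-100],[-0.1,0,0]]
    - [1,[10,-120,-200],[-0.2,0,0]]
    - [1,[20,-160,-280],[-0.3,0,0]]
    - [1,[30,-200,-342],[-0.36,0,0]]
    - [1,[30,-200,-342],[-0.36,0,0]]
    - [1,[30,-200,-342],[-0.36,0,0]]
    - [1,[30,-200,-342],[-0.36,0,0]]
    - [1,[30,-200,-342],[-0.36,0,0]]
    - [1,[30,-200,-342],[-0.36,0,0]]
    - [1,[30,-200,-342],[-0.36,0,0]]

```text
time: 1.4
tcp_pos: [0.4799, -0.216, 0.1836]
ee_rot: [1.749, 0.741, -1.75]
contact_force: [-0.5, 0.1, -0.5]
width: 0.0878
```

```bash
cat > grab.py <<'E'
import sys
from rig import cams,ctrl
import cv2,numpy as np
for a in sys.argv[1:]:
    n=a.rstrip("0123456789")
    f=cams.grab_frame(n);np.savez(f"pics/{a}.npz",**{k:f[k] for k in f});cv2.imwrite(f"pics/{a}.png",f["pixels"][:,:,::-1])
s=ctrl.state()
for k in("time","tcp_pos","q","contact_force","width"):print(k,np.round(s[k],4))
E
python3 grab.py wrist1; python3 - <<'E'
from h import *
f=load("wrist1");W=cloud(f)
P=W.reshape(-1,3);P=P[~np.isnan(P[:,0])]
p=P[(np.hypot(P[:,0]-.48,P[:,1]+.217)<.06)&(P[:,2]>.006)&(P[:,2]<.05)]
top=p[p[:,2]>.03]
print(len(p),cv2.minAreaRect(p[:,:2].astype(np.float32)),len(top),cv2.minAreaRect(top[:,:2].astype(np.float32)),np.median(top[:,2]))
b=p[(p[:,2]>.011)&(p[:,2]<.019)];print(cv2.minAreaRect(b[:,:2].astype(np.float32)))
E
```

```text
time 1.45
tcp_pos [ 0.4799 -0.2159  0.1837]
q [-4.8730e-01 -1.1180e-01  1.4849e+00 -2.0000e-04  1.7682e+00  2.8240e-01]
contact_force [-0.1771 -0.4565 -0.1775]
width 0.0876
2057 ((0.4805700480937958, -0.21573254466056824), (0.06438753008842468, 0.04393954947590828), 47.330810546875) 416 ((0.4808749258518219, -0.21523995697498322), (0.0413612425327301, 0.011020706035196781), 46.09995651245117) 0.040014454468678684
((0.4805700480937958, -0.21573254466056824), (0.06438753008842468, 0.04393954947590828), 47.330810546875)
```

View pics/wrist1.png

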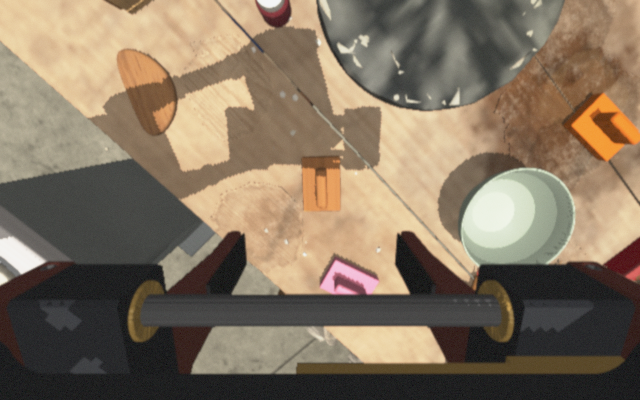

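The plug lies at wrist pixel (321,184), its rib at (321,185). It measures 64×44 mm with the rib top at 40 mm, at (0.481,-0.216), long side at 46.7°, which fits the description.

```bash
python3 - <<'E'
from h import *
from rig import ctrl
s=ctrl.state();print(delta(s,[.4808,-.2156,.029],down(-43.3)))
E
```

```text
(array([154.7,   0.4,  -0.9]), array([-0.0141,  0.0001, -0.0003]))
```

Request:
carry_out:
  series:
    - [0.5,[50,0.4,-0.9],[-0.014,0,0]]
    - [0.5,[100,0.4,-0.9],[-0.014,0,0]]
    - [0.5,[130,0.4,-0.9],[-0.014,0,0]]
    - [0.5,[145,0.4,-0.9],[-0.014,0,0]]
    - [0.5,[154,0.4,-0.9],[-0.014,0,0]]
    - [0.5,[154,0.4,-0.9],[-0.014,0,0]]
  newtons: 25

```text
time: 2.2
tcp_pos: [0.4816, -0.2149, 0.0301]
ee_rot: [1.74, 0.752, -1.739]
contact_force: [0.6, 0.8, -0.5]
width: 0.0443
```

```bash
python3 grab.py wrist2 side2
```

```text
time 2.3
tcp_pos [ 0.4821 -0.215   0.031 ]
q [-0.4839 -0.0629  1.7108  0.      1.4914  0.2701]
contact_force [-0.0717 -0.7992  0.8729]
width 0.0443
```

View pics/wrist2.png

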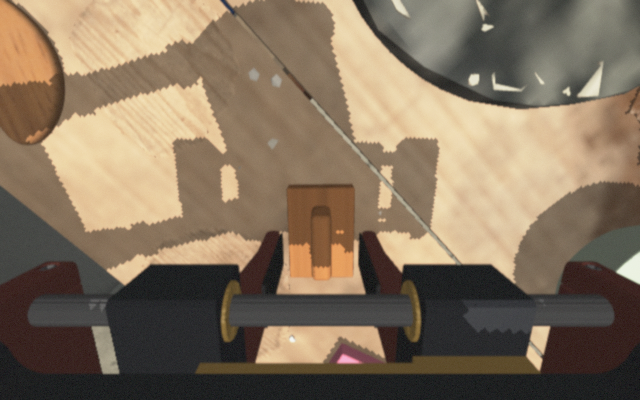

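The rib at (321,243) is centred between the fingers (tips at (277,250) and (365,250)) and parallel to the pads. I close and lift.

Request:
carry_out:
  series:
    - [0,[0,0,0],[0,0,0]]
    - [0,[0,0,0],[0,0,0]]
    - [0,[0,0,0],[0,0,0]]
    - [0,[0,0,0],[0,0,0]]
    - [0,[0,0,0],[0,0,0]]
    - [0,[-10,0,0],[0,0,0]]
    - [0,[-40,0,0],[0,0,0]]
    - [0,[-80,0,0],[0,0,0]]
    - [0,[-140,0,0],[0,0,0]]
    - [0,[-180,0,0],[0,0,0]]
    - [0,[-180,0,0],[0,0,0]]
  newtons: 30

```text
time: 3.68
tcp_pos: [0.4826, -0.2152, 0.2144]
ee_rot: [1.742, 0.746, -1.733]
contact_force: [-0.5, -0.7, -1.0]
width: 0.0102
```

```bash
python3 grab.py wrist3; python3 - <<'E'
from h import *
from rig import ctrl
for n in("scene0","side0"):
    f=load(n);W=cloud(f).reshape(-1,3);W=W[~np.isnan(W[:,0])]
    u=np.array([np.cos(np.radians(76.1)),np.sin(np.radians(76.1)),0]);x=np.array([u[1],-u[0],0])
    c=np.array([.507,.153,0])
    l=np.stack([(W-c)@x,(W-c)@u,W[:,2]],1)
    l=l[(abs(l[:,1])<.13)&(l[:,0]>-.03)&(l[:,0]<.17)]
    q=l[(abs(l[:,0]-.087)<.045)&(abs(l[:,1])<.055)&(l[:,2]>.105)&(l[:,2]<.113)]
    print(n,"frame top",len(q),q.min(0),q.max(0),cv2.minAreaRect(q[:,:2].astype(np.float32)))
s=ctrl.state();print(R.from_rotvec(s["ee_rot"]).as_matrix().round(4))
E
```

```text
time 3.725
tcp_pos [ 0.4819 -0.2148  0.2113]
q [-0.4838 -0.1076  1.4322  0.      1.8136  0.2702]
contact_force [ 0.4389  0.2269 -2.4472]
width 0.0109
scene0 frame top 218 [ 0.05361543 -0.03944462  0.10504165] [0.11789241 0.04434054 0.11266128] ((0.08598118275403976, 0.002520788460969925), (0.06403816491365433, 0.08366207033395767), 0.6286240220069885)
side0 frame top 109 [ 0.0563836  -0.04808269  0.1050275 ] [0.11549415 0.04205988 0.11245814] ((0.0859580785036087, -0.003196943551301956), (0.05864427611231804, 0.08999336510896683), 0.6762642860412598)
[[ 2.900e-03  7.290e-01 -6.846e-01]
 [-1.500e-03 -6.846e-01 -7.290e-01]
 [-1.000e+00  3.200e-03 -9.000e-04]]
```

View pics/wrist3.png

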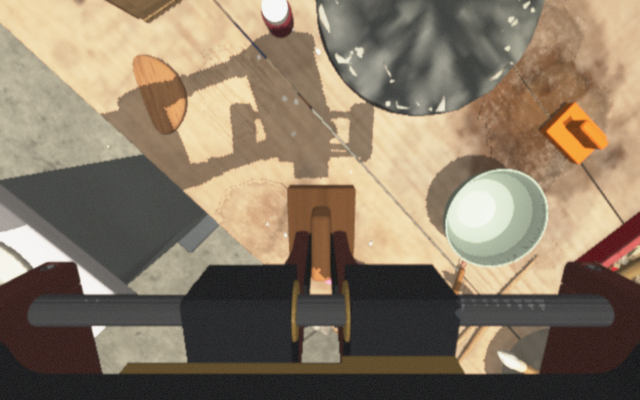

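```bash
python3 - <<'E'
from h import *
from rig import ctrl
s=ctrl.state();print(delta(s,[.5764,.0738,.213],down(-13.9)))
E
```

```text
(array([  -1.9, -128.6, -275.1]), array([-0.5114, -0.    , -0.0034]))
```

Request:
carry_out:
  series:
    - [0,[-2,-22,-48],[-0.1,0,-0.003]]
    - [0,[-2,-44,-96],[-0.2,0,-0.003]]
    - [0,[-2,-66,-144],[-0.3,0,-0.003]]
    - [0,[-2,-88,-192],[-0.4,0,-0.003]]
    - [0,[-2,-110,-240],[-0.48,0,-0.003]]
    - [0,[-2,-128.6,-275],[-0.511,0,-0.003]]
    - [0,[-2,-128.6,-275],[-0.511,0,-0.003]]
    - [0,[-2,-128.6,-275],[-0.511,0,-0.003]]
    - [0,[-2,-128.6,-275],[-0.511,0,-0.003]]

```text
time: 4.85
tcp_pos: [0.5755, 0.0727, 0.2109]
ee_rot: [1.386, 1.087, -1.39]
contact_force: [-0.7, 0.7, -1.6]
width: 0.0108
```

```bash
python3 grab.py wrist4 scene4 side4; python3 - <<'E'
import cv2
i=cv2.imread("pics/wrist4.png")[20:300,180:460];cv2.imwrite("pics/w4c.png",cv2.resize(i,(590,590),interpolation=cv2.INTER_CUBIC))
E
```

```text
time 5.0
tcp_pos [0.5757 0.0729 0.2116]
q [6.6500e-02 3.9600e-02 1.2878e+00 1.5000e-03 1.8166e+00 3.1150e-01]
contact_force [-0.3407 -0.6641 -1.0882]
width 0.0109
```

View pics/wrist4.png

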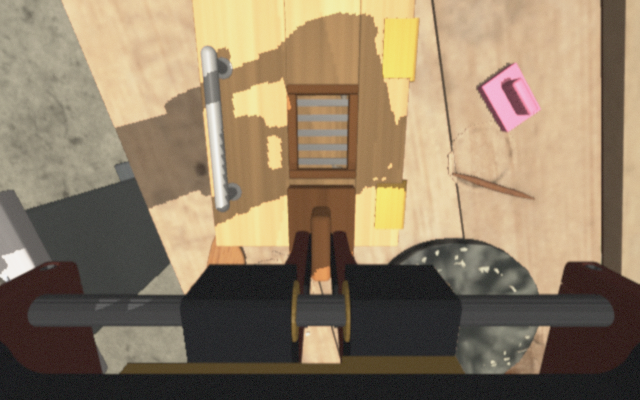

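View pics/w4c.png

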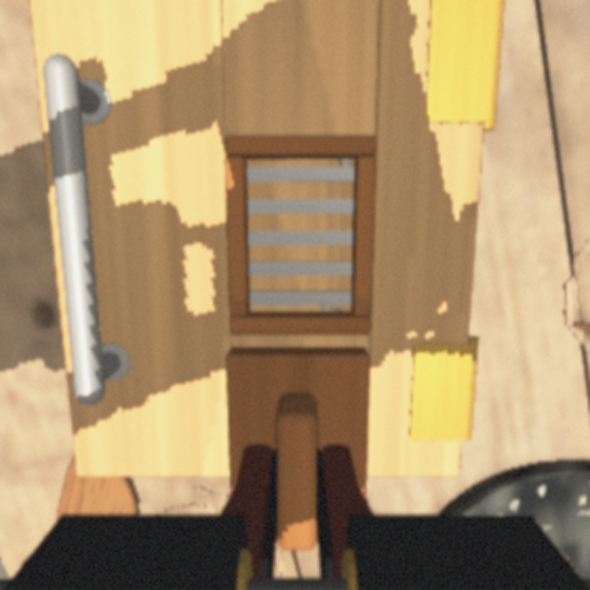

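```bash
python3 - <<'E'
from h import *
from rig import ctrl
s=ctrl.state();M=R.from_rotvec(s["ee_rot"]);print(M.as_matrix().round(4))
f=load("wrist4");W=cloud(f);T=M.inv().apply((W.reshape(-1,3)-s["tcp_pos"])).reshape(W.shape)*1000
# tool coords (x down, y jaw, z)
# columns through recess row range & plug
reg=T[60:235,270:370].reshape(-1,3);wz=W[60:235,270:370,2].ravel()*1000
for nm,lo,hi in(("frame",104.5,113),("grille/below",60,97),("lid",97,103),("rib",203,230),("block",186,203)):
    m=(wz>lo)&(wz<hi);p=reg[m]
    if nm in("frame","grille/below"):
        p=p[p[:,2]<-20]
    print(nm,len(p),np.median(wz[m]),p.min(0).round(1),p.max(0).round(1),[np.round(np.array(x),1).tolist() for x in cv2.minAreaRect(p[:,1:].astype(np.float32))])
# row profiles
for v in(100,130,160):
    print(v,[(u,round(W[v,u,2]*1000),round(T[v,u,1],1)) for u in range(282,364,2)])
for u in(305,320,335):
    print(u,[(v,round(W[v,u,2]*1000),round(T[v,u,2],1)) for v in range(80,200,2)])
for v in(195,210,225): print(v,[(u,round(W[v,u,2]*1000),round(T[v,u,1],1)) for u in range(284,362,2)])
E
```

```text
[[-2.500e-03  9.702e-01 -2.422e-01]
 [ 1.300e-03 -2.422e-01 -9.702e-01]
 [-1.000e+00 -2.700e-03 -7.000e-04]]
frame 2652 108.17468426117776 [ 100.7  -30.2 -102.1] [107.2  32.4 -20.7] [[1.1, -61.4], [62.6, 81.4], 0.0]
grille/below 1770 93.3311442955389 [114.6 -22.4 -94.7] [122.2  24.4 -27.8] [[1.0, -61.2], [66.9, 46.7], 90.0]
lid 7752 100.31573611305785 [ 108.7  -51.6 -123.3] [114.6  48.3  38.1] [[-1.6, -42.6], [99.8, 161.3], 0.0]
rib 613 221.0989882407206 [-14.7 -14.3 -20.3] [ 8.6 13.6 -8.9] [[-0.4, -14.6], [11.3, 27.9], 88.9]
block 2725 196.69607033506315 [  8.7 -22.2 -31.2] [25.6 22.   0.5] [[-0.0, -15.4], [44.2, 31.6], 0.2]
100 [(282, 101, np.float64(-34.8)), (284, 100, np.float64(-33.2)), (286, 100, np.float64(-31.4)), (288, 109, np.float64(-28.6)), (290, 109, np.float64(-26.9)), (292, 108, np.float64(-25.3)), (294, 107, np.float64(-23.6)), (296, 102, np.float64(-22.3)), (298, 94, np.float64(-21.1)), (300, 94, np.float64(-19.3)), (302, 92, np.float64(-17.5)), (304, 94, np.float64(-15.6)), (306, 94, np.float64(-13.8)), (308, 93, np.float64(-12.0)), (310, 94, np.float64(-10.1)), (31
[... 11454 characters left out ...]
np.float64(-4.0)), (316, 222, np.float64(-2.9)), (318, 223, np.float64(-1.7)), (320, 221, np.float64(-0.6)), (322, 221, np.float64(0.5)), (324, 222, np.float64(1.7)), (326, 222, np.float64(2.8)), (328, 222, np.float64(3.9)), (330, 220, np.float64(5.1)), (332, 195, np.float64(7.2)), (334, 197, np.float64(8.5)), (336, 198, np.float64(9.7)), (338, 196, np.float64(11.2)), (340, 196, np.float64(12.5)), (342, 197, np.float64(13.8)), (344, 197, np.float64(15.0)), (346, 197, np.float64(16.4)), (348, 196, np.float64(17.7)), (350, 196, np.float64(19.1)), (352, 196, np.float64(20.3)), (354, 198, np.float64(21.5)), (356, 100, np.float64(34.9)), (358, 101, np.float64(36.7)), (360, 100, np.float64(38.9))]
```

The recess (grille at wrist pixel (323,132)) is 46.7×66.9 mm, with its floor at 93 mm and frame top at 108 mm. Seen from the tool, its centre is at y +1.1, z −61.2 and the plug's centre at y 0, z about +1, parallel within about 0.5°. I move over it and then lower.

Request:
carry_out:
  series:
    - [0,[0,1.2,-30],[0,0,0]]
    - [0,[0,1.2,-62.2],[0,0,0]]
    - [0,[20,1.2,-62.2],[0,0,0]]
    - [0,[40,1.2,-62.2],[0,0,0]]
    - [0,[52,1.2,-62.2],[0,0,0]]
    - [0,[62,1.2,-62.2],[0,0,0]]
    - [0,[66,1.2,-62.2],[0,0,0]]
    - [0,[66,1.2,-62.2],[0,0,0]]
    - [0,[66,1.2,-62.2],[0,0,0]]

```text
time: 6.12
tcp_pos: [0.5921, 0.1342, 0.1464]
ee_rot: [1.386, 1.087, -1.386]
contact_force: [-0.4, -0.1, -1.1]
width: 0.0106
```

```bash
python3 grab.py wrist5 scene5 side5; python3 - <<'E'
from h import *
from rig import ctrl
s=ctrl.state();M=R.from_rotvec(s["ee_rot"]);print(M.as_matrix().round(4))
f=load("wrist5");W=cloud(f);T=M.inv().apply((W.reshape(-1,3)-s["tcp_pos"])).reshape(W.shape)*1000
for u in(300,306,335,341): print(u,[(v,round(W[v,u,2]*1000),float(T[v,u,2].round(1))) for v in range(160,240,3)])
for v in(215,230): print(v,[(u,round(W[v,u,2]*1000),float(T[v,u,1].round(1))) for u in range(270,374,3)])
i=cv2.imread("pics/wrist5.png")[100:300,220:420];cv2.imwrite("pics/w5c.png",cv2.resize(i,(590,590),interpolation=cv2.INTER_CUBIC))
E
```

```text
time 6.275
tcp_pos [0.592  0.1342 0.1462]
q [0.1658 0.108  1.3316 0.0019 1.7034 0.409 ]
contact_force [ 0.6329  0.4237 -1.1885]
width 0.0104
[[-0.0017  0.9706 -0.2406]
 [ 0.0016 -0.2406 -0.9706]
 [-1.     -0.002  -0.0011]]
300 [(160, 100, -45.0), (163, 101, -42.9), (166, 101, -40.8), (169, 105, -39.3), (172, 108, -37.5), (175, 108, -35.4), (178, 108, -33.3), (181, 93, -28.1), (184, 93, -25.8), (187, 128, -31.0), (190, 132, -29.9), (193, 132, -28.0), (196, 133, -26.1), (199, 133, -24.2), (202, 131, -21.8), (205, 132, -19.9), (208, 131, -17.8), (211, 132, -16.0), (214, 132, -14.0), (217, 133, -12.3), (220, 133, -10.0), (223, 132, -7.7), (226, 132, -5.7), (229, 132, -3.6), (232, 157, -11.1), (235, 162, -11.0), (238, 167, -11.4)]
306 [(160, 101, -45.1), (163, 99, -42.7), (166, 100, -40.7), (169, 106, -39.3), (172, 108, -37.6), (175, 110, -35.7), (178, 108, -33.2), (181, 93, -28.1), (184, 92, -25.6), (187, 128, -30.9), (190, 133, -30.1), (193, 132, -27.9), (196, 133, -26.2), (199, 131, -23.7), (202, 131, -21.6), (205, 132, -20.0), (208, 131, -17.7), (211, 132, -15.8), (214, 133, -14.1), (
[... 1753 characters left out ...]
.3), (366, 101, 34.5), (369, 101, 36.8), (372, 101, 39.1)]
230 [(270, 101, -39.0), (273, 101, -36.7), (276, 100, -34.6), (279, 107, -31.3), (282, 109, -28.7), (285, 109, -26.5), (288, 132, -21.6), (291, 132, -19.6), (294, 132, -17.7), (297, 132, -15.7), (300, 132, -13.7), (303, 132, -11.7), (306, 132, -9.7), (309, 132, -7.7), (312, 157, -4.9), (315, 157, -3.2), (318, 157, -1.5), (321, 158, 0.2), (324, 158, 1.9), (327, 157, 3.6), (330, 155, 5.4), (333, 132, 8.2), (336, 134, 10.1), (339, 133, 12.1), (342, 133, 14.0), (345, 131, 16.2), (348, 133, 18.0), (351, 133, 20.0), (354, 131, 22.2), (357, 108, 27.1), (360, 109, 29.2), (363, 100, 32.8), (366, 100, 35.0), (369, 101, 37.3), (372, 100, 39.8)]
```

View pics/w5c.png

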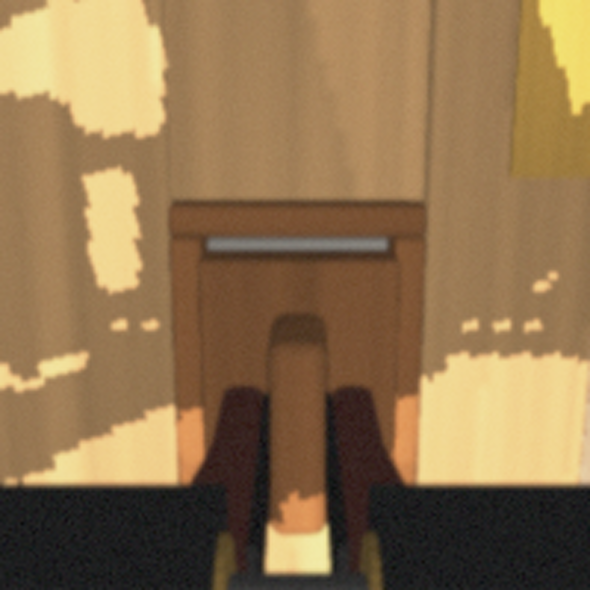

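```bash
python3 - <<'E'
from h import *
from rig import ctrl
s=ctrl.state();M=R.from_rotvec(s["ee_rot"])
f=load("wrist5");W=cloud(f);T=M.inv().apply((W.reshape(-1,3)-s["tcp_pos"])).reshape(W.shape)*1000
H=W[...,2]*1000
fr=(H>105)&(H<112);fr[:165]=0;fr[232:]=0;fr[:,:272]=0;fr[:,368:]=0
p=T[fr]; 
for z0 in(-36,-30,-24,-18,-12):
    q=p[abs(p[:,2]-z0)<3]; l=q[q[:,1]<-20,1];r=q[q[:,1]>20,1]
    print("frame z",z0,"outer",l.min().round(1),r.max().round(1),"inner",l.max().round(1),r.min().round(1),"outer mid",(l.min()+r.max())/2)
print("frame front outer",p[abs(p[:,1])<20,2].min())
bl=(H>129)&(H<136);bl[:185]=0;bl[232:]=0;bl[:,:272]=0;bl[:,368:]=0
q=T[bl]
for z0 in(-27,-20,-13,-6):
    a=q[abs(q[:,2]-z0)<2.5]; print("block",z0,a[:,1].min().round(1),a[:,1].max().round(1))
print(q[:,2].min())
E
```

```text
frame z -36 outer -31.3 31.2 inner -20.1 20.0 outer mid -0.03162659790372402
frame z -30 outer -31.4 30.5 inner -20.4 20.3 outer mid -0.4230955301360897
frame z -24 outer -30.9 30.6 inner -24.1 24.6 outer mid -0.17774061096552884
frame z -18 outer -31.1 30.9 inner -25.0 24.9 outer mid -0.07397828738724499
frame z -12 outer -31.5 31.2 inner -24.4 24.9 outer mid -0.13247543234807324
frame front outer -39.5963702868093
block -27 -21.7 22.1
block -20 -21.7 21.7
block -13 -21.4 21.8
block -6 -21.7 22.1
-31.4732998127934
```

Over the recess, the frame (crop (297,220) to (410,400)) surrounds the plug. The residual offsets are about −0.2 mm in y and +0.5 mm in z, inside the 1.25 mm clearance. I lower gently.

Request:
carry_out:
  series:
    - [0,[5,-0.2,0.5],[0,0,0]]
    - [0,[9,-0.2,0.5],[0,0,0]]
    - [0,[11,-0.2,0.5],[0,0,0]]
    - [0,[13,-0.2,0.5],[0,0,0]]
    - [0,[15,-0.2,0.5],[0,0,0]]
    - [0,[15,-0.2,0.5],[0,0,0]]

```text
time: 7.02
tcp_pos: [0.5913, 0.1337, 0.1304]
ee_rot: [1.385, 1.087, -1.388]
contact_force: [-0.2, -1.0, -2.0]
width: 0.0105
```

Request:
carry_out:
  series:
    - [0,[3,0,0],[0,0,0]]
    - [0,[5,0,0],[0,0,0]]
    - [0,[7,0,0],[0,0,0]]
    - [0,[8,0,0],[0,0,0]]
    - [0,[9,0,0],[0,0,0]]
    - [0,[9,0,0],[0,0,0]]

```text
time: 7.78
tcp_pos: [0.5918, 0.1337, 0.1224]
ee_rot: [1.386, 1.086, -1.386]
contact_force: [-0.4, -0.3, 3.3]
width: 0.0109
```

Request:
carry_out:
  series:
    - [0,[1,0,0],[0,0,0]]
    - [0,[2,0,0],[0,0,0]]
    - [0,[2,0,0],[0,0,0]]
    - [0,[2,0,0],[0,0,0]]

```text
time: 8.28
tcp_pos: [0.5918, 0.1337, 0.1223]
ee_rot: [1.387, 1.086, -1.385]
contact_force: [-2.9, -1.2, 11.0]
width: 0.0105
```

```bash
python3 grab.py wrist6; python3 - <<'E'
from h import *
f=load("wrist6");H=cloud(f)[...,2]*1000
for u in(300,304,338,342): print(u,[round(float(H[v,u]),1) for v in range(160,240,3)])
i=cv2.imread("pics/wrist6.png")[100:300,220:420];cv2.imwrite("pics/w6c.png",cv2.resize(i,(590,590),interpolation=cv2.INTER_CUBIC))
E
```

```text
time 8.325
tcp_pos [0.5918 0.1337 0.1224]
q [1.6520e-01 1.0940e-01 1.3722e+00 1.6000e-03 1.6595e+00 4.0840e-01]
contact_force [-3.0897 -1.6652 11.4935]
width 0.0109
300 [100.3, 100.9, 100.2, 99.2, 99.9, 108.4, 107.8, 107.5, 108.5, 103.1, 108.2, 107.5, 108.4, 108.8, 108.0, 107.8, 108.2, 108.8, 108.9, 108.2, 108.4, 107.8, 108.4, 108.3, 132.6, 138.9, 142.8]
304 [99.8, 100.7, 99.7, 99.9, 100.7, 109.5, 108.2, 109.2, 108.4, 104.4, 107.7, 108.7, 108.9, 108.4, 108.0, 108.1, 109.0, 106.8, 108.6, 108.4, 108.6, 107.7, 108.7, 108.6, 133.9, 138.1, 142.1]
338 [101.2, 99.9, 100.2, 101.1, 98.9, 108.1, 107.4, 108.0, 109.5, 104.7, 108.2, 108.0, 107.2, 107.9, 108.1, 108.2, 107.9, 108.1, 108.4, 107.4, 107.8, 108.2, 108.0, 108.4, 133.2, 137.9, 141.6]
342 [100.8, 100.3, 100.2, 100.9, 99.5, 107.1, 109.4, 109.3, 107.2, 104.8, 107.8, 109.0, 108.2, 107.4, 109.1, 108.8, 107.5, 108.2, 107.5, 107.9, 107.3, 108.7, 107.9, 108.9, 134.0, 138.4, 142.0]
```

View pics/w6c.png

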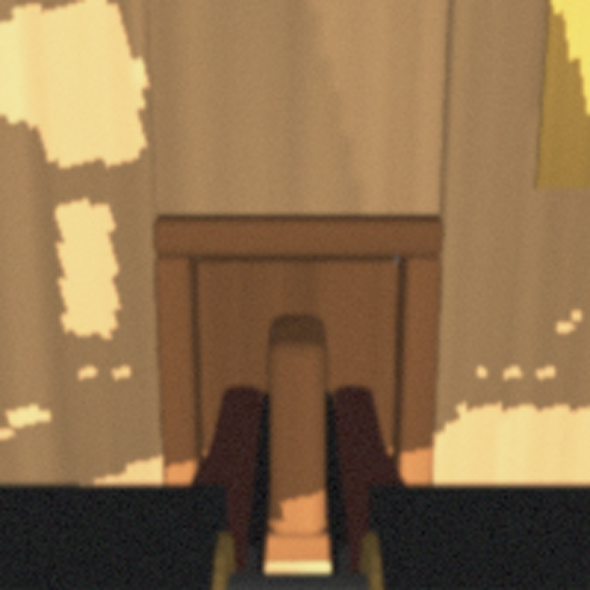

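The plug's block and frame are both at 108 mm, so it is flush. I press a bit more, unload, release and rise.

Request:
carry_out:
  series:
    - [0,[2,0,0],[0,0,0]]
    - [0,[3,0,0],[0,0,0]]
    - [0,[3,0,0],[0,0,0]]
    - [0,[0,0,0],[0,0,0]]
    - [0,[-1.5,0,0],[0,0,0]]
    - [0.3,[-1.5,0,0],[0,0,0]]
    - [0.3,[-1.5,0,0],[0,0,0]]
    - [0.3,[-1.5,0,0],[0,0,0]]
    - [0.3,[-10,0,0],[0,0,0]]
    - [0.3,[-40,0,0],[0,0,0]]
    - [0.3,[-80,0,0],[0,0,0]]
    - [0.3,[-80,0,0],[0,0,0]]

```text
time: 9.82
tcp_pos: [0.5932, 0.1339, 0.2047]
ee_rot: [1.391, 1.083, -1.38]
contact_force: [-0.1, -0.1, -0.2]
width: 0.0265
```

```bash
python3 grab.py wrist7 scene7 side7; python3 - <<'E'
from h import *
f=load("wrist7");W=cloud(f);H=W[...,2]*1000
P=W.reshape(-1,3);P=P[~np.isnan(P[:,0])]
u=np.array([np.cos(np.radians(76.1)),np.sin(np.radians(76.1)),0]);x=np.array([u[1],-u[0],0]);c=np.array([.507,.153,0])
l=np.stack([(P-c)@x,(P-c)@u,P[:,2]],1)*1000
rib=l[(abs(l[:,0]-87)<12)&(abs(l[:,1])<40)&(l[:,2]>126)&(l[:,2]<138)]
print("rib",len(rib),np.median(rib[:,2]),rib.min(0),rib.max(0))
blk=l[(abs(l[:,0]-87)<21)&(abs(l[:,0]-87)>9)&(l[:,1]>-5)&(l[:,1]<27)&(l[:,2]>80)];print("block",np.median(blk[:,2]),np.percentile(blk[:,2],[5,95]))
fr=l[(abs(l[:,0]-87)<33)&(l[:,1]>35)&(l[:,1]<40)];print("frame",np.median(fr[:,2]))
bar=P[(l[:,2]>125)&(l[:,2]<150)&(abs(l[:,0])<15)&(abs(l[:,1])<80)]
print("bar",len(bar),bar[:,2].max(),cv2.minAreaRect(bar[:,:2].astype(np.float32)))
E
```

```text
time 9.975
tcp_pos [0.5914 0.1336 0.1986]
q [0.165  0.1088 1.2382 0.0018 1.7981 0.4084]
contact_force [-0.3998 -0.4043  0.1439]
width 0.0266
rib 652 132.96157696419516 [ 80.8890057  -19.55620356 126.19185054] [ 92.25702587  21.66611941 135.34805664]
block 317.70996556340276 [108.65211846 332.0956702 ]
frame 309.3719451304735
bar 1977 0.14045918160261228 ((0.5088598728179932, 0.15985119342803955), (0.11754653602838516, 0.01210452988743782), 76.03489685058594)
```

View pics/wrist7.png

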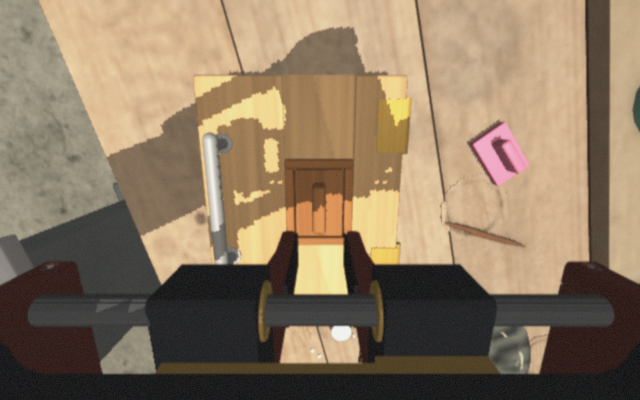

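The plug sits in the recess with its rib at wrist pixel (319,207). The rib top is at 133 mm, as it must be, and it is let go. Bar handle: (211,145) to (230,258). Next is the handle grip, with the tool leaning 20° back so that the lift ends at about +30°.

```bash
cat >> h.py <<'E'
YAW=-13.95
xl=np.array([np.cos(np.radians(YAW)),np.sin(np.radians(YAW)),0]);ul=np.array([-xl[1],xl[0],0])
HND=np.array([.5072,.154,.132]);HNG=HND+.162*xl-np.array([0,0,.042])
E
python3 - <<'E'
from h import *
from rig import ctrl
s=ctrl.state();r=down(YAW,-20);tx=r.as_matrix()[:,0];print(tx)
print(delta(s,HND-.065*tx,r)); print(delta(s,HND+.005*tx,r))
E
```

```text
[ 0.33193276 -0.08245253 -0.93969262]
(array([   6. , -108.8,    0.4]), array([ 4.00e-04, -3.00e-04,  3.53e-01]))
(array([ 71.6, -84.6,   0.4]), array([ 4.00e-04, -3.00e-04,  3.53e-01]))
```

Request:
carry_out:
  series:
    - [0.35,[-10,-40,0.4],[0,0,0.1]]
    - [0.35,[-5,-80,0.4],[0,0,0.25]]
    - [0.35,[5,-109,0.4],[0,0,0.35]]
    - [0.35,[5,-109,0.4],[0,0,0.35]]
    - [0.35,[5,-109,0.4],[0,0,0.35]]
    - [0.35,[5,-109,0.4],[0,0,0.35]]

```text
time: 10.72
tcp_pos: [0.4871, 0.1592, 0.1956]
ee_rot: [1.494, 0.796, -1.133]
contact_force: [-0.0, -0.7, 0.7]
width: 0.031
```

```bash
python3 grab.py wrist8 side8; python3 - <<'E'
from h import *
from rig import ctrl
s=ctrl.state();r=down(YAW,-20);tx=r.as_matrix()[:,0]
print(delta(s,HND+.005*tx,r))
M=R.from_rotvec(s["ee_rot"]);W=cloud(load("wrist8"));P=W.reshape(-1,3);T=M.inv().apply(P-s["tcp_pos"])*1000
l=(P-HND)@np.stack([xl,ul,[0,0,1]],1)*1000
m=(abs(l[:,0])<12)&(abs(l[:,1])<70)&(abs(l[:,2])<9)
print(m.sum(),l[m].min(0),l[m].max(0),l[m].mean(0),"tool",T[m].min(0),T[m].max(0))
E
```

```text
time 10.825
tcp_pos [0.487  0.1592 0.1954]
q [ 0.3902 -0.4235  1.7597 -0.2026  1.5227  0.6156]
contact_force [-0.0247  0.4643  0.2668]
width 0.0307
(array([71.7, -1.9,  0.2]), array([-0.0011, -0.0005,  0.0021]))
2212 [ -6.68794683 -65.94250738  -8.82283008] [ 5.59218774 65.16287103  7.94187889] [-1.6702095   4.57288151  4.6144288 ] tool [ 58.57382646  -9.45189869 -65.00899595] [73.73900934  3.99818163 66.09739564]
```

View pics/wrist8.png

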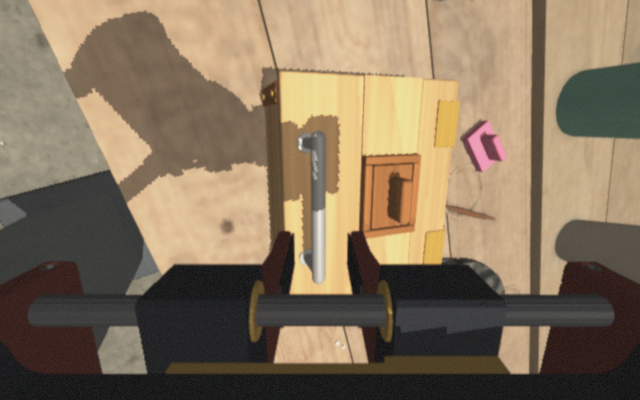

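View pics/side8.png

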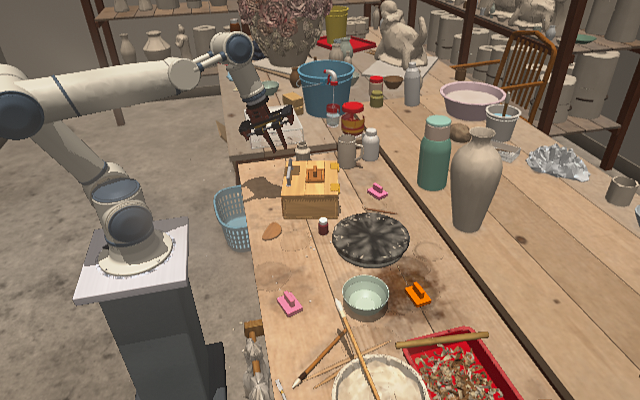

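The bar at (318,205) runs parallel to the pads and between the fingers. The plug is flush at (391,195). I go onto the bar and grip.

Request:
carry_out:
  series:
    - [0.35,[20,-2.2,0],[0,0,0.002]]
    - [0.35,[40,-2.2,0],[0,0,0.002]]
    - [0.35,[58,-2.2,0],[0,0,0.002]]
    - [0.35,[70,-2.2,0],[0,0,0.002]]
    - [0.35,[71,-2.2,0],[0,0,0.002]]
    - [0.35,[71,-2.2,0],[0,0,0.002]]

```text
time: 11.58
tcp_pos: [0.5074, 0.1543, 0.128]
ee_rot: [1.494, 0.795, -1.13]
contact_force: [0.1, -1.2, -0.9]
width: 0.0308
```

Request:
carry_out:
  series:
    - [0,[0,0,0],[0,0,0]]
    - [0,[0,0,0],[0,0,0]]
    - [0,[0,0,0],[0,0,0]]
    - [0,[0,0,0],[0,0,0]]
  newtons: 45

```text
time: 12.08
tcp_pos: [0.508, 0.1543, 0.1291]
ee_rot: [1.495, 0.794, -1.128]
contact_force: [0.3, -0.6, 5.1]
width: 0.0007
```

```bash
python3 grab.py wrist9; python3 - <<'E'
from h import *
from rig import ctrl
s=ctrl.state();M=R.from_rotvec(s["ee_rot"])
print(s["contact_force"],M.as_matrix().round(4), (s["tcp_pos"]-HND)@np.stack([xl,ul,[0,0,1]],1)*1000)
def row(a):  # rotate about hinge by a deg
    q=R.from_rotvec(ul*np.radians(a)); p=HNG+q.apply(s["tcp_pos"]-HNG); return delta(s,p,q*M)
for a in(3,6,10,15,20,25,30,35,40,45,50): print(a,*row(a))
E
```

```text
time 12.125
tcp_pos [0.508  0.1543 0.1292]
q [ 0.3623 -0.3792  1.8447 -0.1992  1.3853  0.6138]
contact_force [ 0.8168 -0.8586  5.2148]
width 0.0005
[ 0.81675123 -0.85862092  5.21483915] [[ 0.3351  0.9109 -0.2406]
 [-0.081  -0.2266 -0.9706]
 [-0.9387  0.3448 -0.0021]] [ 0.67689306  0.50481949 -2.81217174]
3 [-7.1  5.  -0. ] [ 0.0001 -0.     -0.0524]
6 [-13.9  10.4  -0. ] [ 0.0002 -0.     -0.1047]
10 [-22.5  18.1  -0.1] [ 0.0004 -0.     -0.1745]
15 [-32.5  28.6  -0.1] [ 6.000e-04 -1.000e-04 -2.618e-01]
20 [-41.6  39.9  -0.1] [ 8.000e-04 -1.000e-04 -3.491e-01]
25 [-49.6  52.   -0.1] [ 9.000e-04 -1.000e-04 -4.363e-01]
30 [-56.6  64.7  -0.1] [ 1.100e-03 -1.000e-04 -5.236e-01]
35 [-62.4  77.9  -0.2] [ 1.300e-03 -2.000e-04 -6.109e-01]
40 [-67.   91.7  -0.2] [ 1.500e-03 -2.000e-04 -6.981e-01]
45 [-70.5 105.7  -0.2] [ 1.700e-03 -2.000e-04 -7.854e-01]
50 [-72.6 120.1  -0.2] [ 1.900e-03 -2.000e-04 -8.727e-01]
```

The fingers closed fully, so the bar isn't between the pads. I look before doing anything more.

```bash
python3 grab.py side9 scene9; python3 - <<'E'
from h import *
i=cv2.imread("pics/side9.png")[110:240,240:370];cv2.imwrite("pics/s9c.png",cv2.resize(i,(590,590),interpolation=cv2.INTER_CUBIC))
i=cv2.imread("pics/scene9.png")[170:310,230:390];cv2.imwrite("pics/c9c.png",cv2.resize(i,(640,560),interpolation=cv2.INTER_CUBIC))
E
```

```text
time 12.225
tcp_pos [0.508  0.1543 0.1292]
q [ 0.3623 -0.3791  1.8447 -0.1992  1.3852  0.6138]
contact_force [ 1.2945 -0.4374  5.7506]
width 0.0003
```

View pics/wrist9.png

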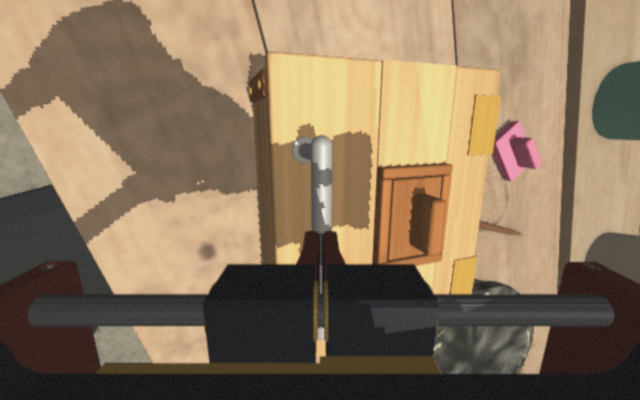

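View pics/s9c.png

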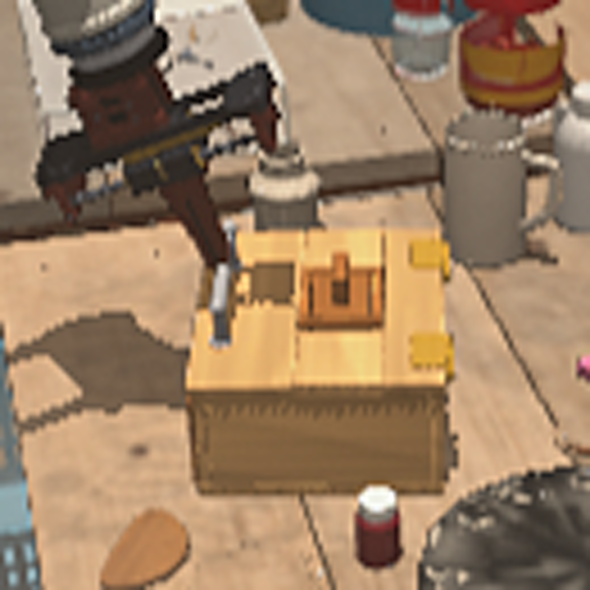

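View pics/c9c.png

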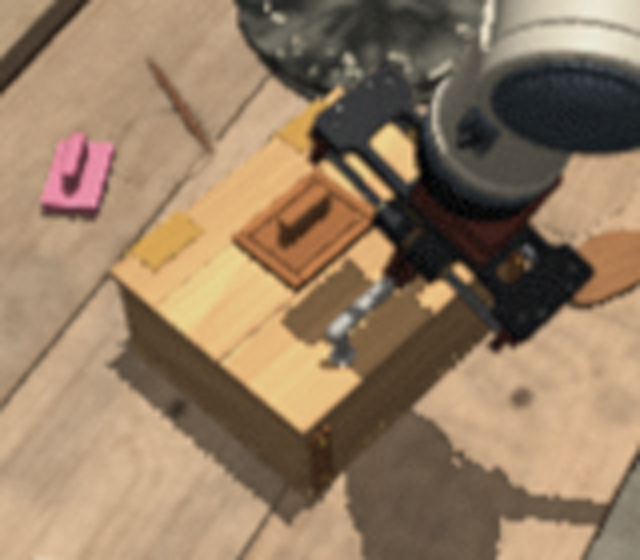

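```bash
python3 - <<'E'
from h import *
from rig import ctrl
s=ctrl.state();M=R.from_rotvec(s["ee_rot"])
f=load("wrist9");W=cloud(f);T=M.inv().apply((W.reshape(-1,3)-s["tcp_pos"])).reshape(W.shape)*1000
L=((W.reshape(-1,3)-HND)@np.stack([xl,ul,[0,0,1]],1)).reshape(W.shape)*1000
for u in(316,322,328):
  print(u)
  for v in range(200,266,5): print(v,"tool",T[v,u].round(1),"lid",L[v,u].round(1))
i=f["pixels"][120:280,250:410,::-1];cv2.imwrite("pics/w9c.png",cv2.resize(i,(590,590),interpolation=cv2.INTER_CUBIC))
E
```

```text
316
200 tool [ -9.   -2.6 -29.5] lid [-4.9 30.   4.8]
205 tool [ -9.1  -2.6 -26.6] lid [-4.9 27.1  4.8]
210 tool [ -7.9  -2.7 -23.3] lid [-4.6 23.8  3.7]
215 tool [ -8.4  -2.7 -20.5] lid [-4.7 21.   4.2]
220 tool [ -8.1  -2.7 -17.3] lid [-4.6 17.8  3.9]
225 tool [ -8.2  -2.7 -14.3] lid [-4.7 14.8  3.9]
230 tool [ -8.5  -2.7 -11.4] lid [-4.8 11.9  4.2]
235 tool [-15.5  -2.6 -11. ] lid [-7.1 11.5 10.8]
240 tool [-22.   -2.5 -10.7] lid [-9.2 11.2 16.9]
245 tool [-30.7  -2.4 -11.6] lid [-12.1  12.   25.2]
250 tool [-36.   -2.3 -11.2] lid [-13.9  11.6  30.2]
255 tool [-42.3  -2.2 -11.5] lid [-16.   11.9  36.2]
260 tool [-47.1  -2.1 -11.3] lid [-17.5  11.7  40.7]
265 tool [-51.7  -2.  -11.1] lid [-19.1  11.5  45. ]
322
200 tool [ -9.2   0.8 -29.5] lid [-1.8 30.   6.1]
205 tool [ -9.3   0.8 -26.6] lid [-1.8 27.1  6.2]
210 tool [ -8.8   0.8 -23.6] lid [-1.6 24.   5.7]
215 tool [ -9.3   0.8 -20.7] lid [-1.8 21.2  6.2]
220 tool [ -9.    0.8 -17.6] lid [-1.7 18.1  5.9]
225 tool [ -9.4   0.8 -14.8] lid [-1.9 15.3  6.3]
230 tool [-10.2   0.8 -12. ] lid [-2.1 12.5  7.1]
235 tool [-12.9   0.8 -10. 
[... 344 characters left out ...]
 [ -7.9   4.2 -29.2] lid [ 1.9 29.7  6. ]
205 tool [ -8.2   4.2 -26.3] lid [ 1.7 26.8  6.3]
210 tool [ -7.5   4.2 -23.2] lid [ 2.  23.7  5.7]
215 tool [ -7.7   4.2 -20.2] lid [ 2.  20.7  5.9]
220 tool [ -7.3   4.2 -17.1] lid [ 2.1 17.6  5.5]
225 tool [ -6.8   4.3 -13.9] lid [ 2.3 14.3  5.1]
230 tool [ -8.4   4.3 -11.3] lid [ 1.8 11.8  6.5]
235 tool [-15.9   4.1 -11.2] lid [-1.  11.6 13.5]
240 tool [-23.6   3.9 -11.4] lid [-3.8 11.8 20.7]
245 tool [-30.7   3.7 -11.6] lid [-6.4 12.  27.3]
250 tool [-36.4   3.6 -11.4] lid [-8.5 11.8 32.6]
255 tool [-41.3   3.5 -11. ] lid [-10.3  11.5  37.2]
260 tool [-47.    3.4 -11.2] lid [-12.4  11.6  42.5]
265 tool [-95.6   2.1 -33.5] lid [-30.3  33.8  87.7]
```

View pics/w9c.png

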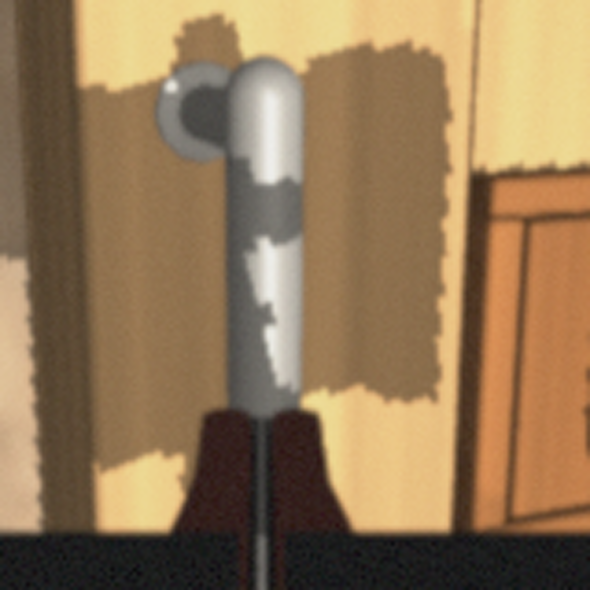

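```bash
python3 - <<'E'
from h import *
from rig import ctrl
s=ctrl.state();M=R.from_rotvec(s["ee_rot"])
for n in("side9","scene9"):
    f=load(n);W=cloud(f)
    E=f["extrinsics"]
    for nm,o in(("tcp",[0,0,0]),("tip",[.011,0,0]),("-.009",[-.009,0,0]),("back40",[-.04,0,0])):
        print(n,nm,proj(f,s["tcp_pos"]+M.apply(o)).round(1))
    print("bar ends",proj(f,HND+ul*.055),proj(f,HND),proj(f,HND-ul*.055))
f=load("side9");
i=f["pixels"][145:200,265:320,::-1];cv2.imwrite("pics/s9d.png",cv2.resize(i,(770,590)[:2],interpolation=cv2.INTER_NEAREST))
E
```

```text
side9 tcp [289.1 168.2]
side9 tip [290.4 170.8]
side9 -.009 [288.1 166. ]
side9 back40 [284.3 158.5]
bar ends [290.02077572 159.68132232] [288.85677193 167.53364552] [287.61945237 175.88055397]
scene9 tcp [328.9 239. ]
scene9 tip [327.9 240.5]
scene9 -.009 [329.8 237.8]
scene9 back40 [332.9 233.3]
bar ends [314.45517737 251.54030348] [329.26166836 238.39941286] [343.38023478 225.86906134]
```

View pics/s9d.png

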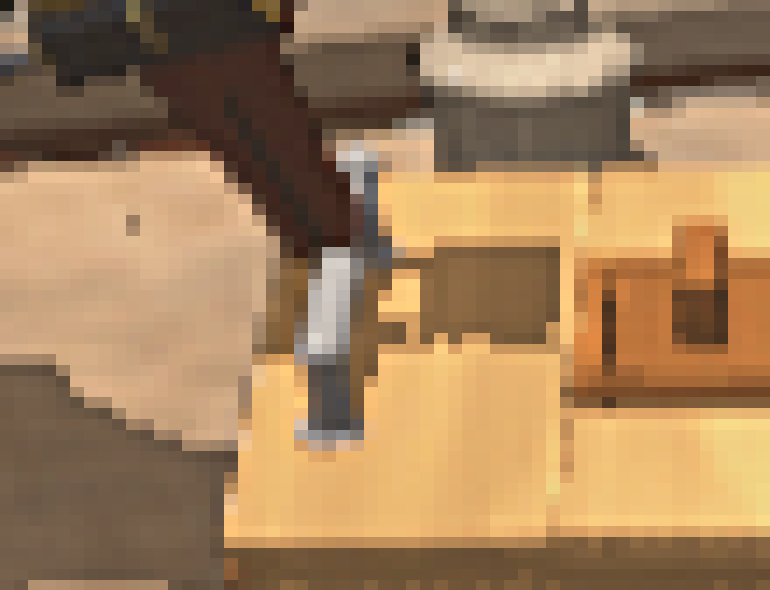

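```bash
python3 - <<'E'
from h import *
from rig import ctrl
print(ctrl.tips_ahead,[a for a in dir(ctrl) if not a.startswith('_')])
s=ctrl.state()
# finger-tip extents in tool frame from several wrist frames: static camera-tool transform from now
E_=load("wrist9")["extrinsics"];M=R.from_rotvec(s["ee_rot"]).as_matrix()
A=np.eye(4);A[:3,:3]=M;A[:3,3]=s["tcp_pos"];C=np.linalg.inv(A)@E_
print(C.round(3))
for n in("wrist1","wrist2","wrist3","wrist7","wrist8","wrist9"):
    f=load(n);f["extrinsics"]=C;T=cloud(f)*1000
    m=(T[...,2]>-16)&(T[...,2]<14)&(abs(T[...,1])<62)&(T[...,0]<25)&(T[...,0]>-60)
    red=f["pixels"].astype(int);dark=(red.sum(-1)<170)
    p=T[m&dark]
    print(n,[ (side,p[sg,0].max().round(1),np.percentile(p[sg,0],99).round(1)) for side,sg in(("L",p[:,1]<-3),("R",p[:,1]>3)) if sg.any()])
E
```

```text
0.011 ['MotionError', 'state', 'tips_ahead']
[[ 0.001  0.264 -0.964 -0.171]
 [ 1.     0.     0.001  0.   ]
 [ 0.    -0.964 -0.264 -0.072]
 [ 0.     0.     0.     1.   ]]
wrist1 [('L', np.float64(-10.6), np.float64(-12.3)), ('R', np.float64(-10.6), np.float64(-12.2))]
wrist2 [('L', np.float64(-9.3), np.float64(-12.0)), ('R', np.float64(-9.9), np.float64(-11.9))]
wrist3 [('L', np.float64(13.4), np.float64(-10.8)), ('R', np.float64(14.6), np.float64(-11.0))]
wrist7 [('L', np.float64(-9.9), np.float64(-12.1)), ('R', np.float64(-10.8), np.float64(-12.1))]
wrist8 [('L', np.float64(-8.1), np.float64(-11.7)), ('R', np.float64(-8.6), np.float64(-12.5))]
wrist9 [('L', np.float64(-8.4), np.float64(-10.2)), ('R', np.float64(-10.3), np.float64(-11.0))]
```

```bash
python3 - <<'E'
from h import *
f=load("wrist1");g=dict(f)
C=np.array([[.001,.264,-.964,-.171],[1,0,.001,0],[0,-.964,-.264,-.072],[0,0,0,1]]);g["extrinsics"]=C
for x in(-.03,-.01,0,.011): print(x,[proj(g,[x,y,z]).round(0) for y in(-.044,.044) for z in(-.011,.0,.011)])
f["extrinsics"]=C;T=cloud(f)*1000
for v in range(225,265,5): print(v,T[v,405].round(0),T[v,412].round(0),T[v,232].round(0))
E
```

```text
-0.03 [array([234., 245.]), array([236., 265.]), array([237., 284.]), array([407., 245.]), array([406., 265.]), array([404., 284.])]
-0.01 [array([244., 231.]), array([245., 249.]), array([247., 266.]), array([397., 231.]), array([396., 249.]), array([395., 266.])]
0 [array([248., 226.]), array([249., 242.]), array([250., 259.]), array([393., 226.]), array([392., 242.]), array([391., 259.])]
0.011 [array([252., 220.]), array([253., 236.]), array([254., 251.]), array([389., 220.]), array([388., 236.]), array([387., 251.])]
225 [185. 106.  54.] [183. 115.  54.] [ 182. -111.   53.]
230 [186. 107.  61.] [186. 116.  61.] [ 182. -112.   60.]
235 [-15.  47. -11.] [-15.  51. -11.] [-15. -49. -11.]
240 [-21.  45. -10.] [-22.  49. -11.] [-23. -47. -11.]
245 [-25.  44.  -9.] [-29.  47. -11.] [-29. -45. -11.]
250 [-28.  44.  -8.] [-32.  46.  -9.] [-33. -44. -10.]
255 [-28.  44.  -5.] [-38.  44. -10.] [-35. -44.  -8.]
260 [-28.  44.  -2.] [-40.  44.  -8.] [-36. -44.  -6.]
```

Finding: the wrist camera (every frame) and the side camera show the real fingertips at about tool x = −10 mm, not the stated +11 mm. The fingers therefore shut just above the bar. I back off, open and go 21 mm deeper than before.

Request:
carry_out:
  series:
    - [0,[-6,0,0],[0,0,0]]
    - [0.35,[-6,0,0],[0,0,0]]
    - [0.35,[-6,0,0],[0,0,0]]
    - [0.35,[-6,0,0],[0,0,0]]
    - [0.35,[4,0,0],[0,0,0]]
    - [0.35,[11,0,0],[0,0,0]]
    - [0.35,[17,0,0],[0,0,0]]
    - [0.35,[20,0,0],[0,0,0]]
    - [0.35,[20,0,0],[0,0,0]]

```text
time: 13.35
tcp_pos: [0.5137, 0.1525, 0.1083]
ee_rot: [1.493, 0.795, -1.131]
contact_force: [0.0, -0.7, -0.6]
width: 0.0309
```

Request:
carry_out:
  series:
    - [0,[0,0,0],[0,0,0]]
    - [0,[0,0,0],[0,0,0]]
    - [0,[0,0,0],[0,0,0]]
    - [0,[0,0,0],[0,0,0]]
  newtons: 45

```text
time: 13.85
tcp_pos: [0.5154, 0.1523, 0.1096]
ee_rot: [1.495, 0.792, -1.127]
contact_force: [7.0, -1.1, -1.4]
width: 0.0111
```

```bash
python3 grab.py wrist10 ; python3 - <<'E'
from h import *
from rig import ctrl
s=ctrl.state();M=R.from_rotvec(s["ee_rot"])
print(s["contact_force"],M.apply([1,0,0]), (s["tcp_pos"]-HND)@np.stack([xl,ul,[0,0,1]],1)*1000)
def row(a):
    q=R.from_rotvec(ul*np.radians(a)); p=HNG+q.apply(s["tcp_pos"]-HNG); return delta(s,p,q*M)
for a in(3,6,10,15,20,25,30,35,40,45,50): print(a,*row(a))
f=load("wrist10");i=f["pixels"][120:280,250:410,::-1];cv2.imwrite("pics/w10c.png",cv2.resize(i,(590,590),interpolation=cv2.INTER_CUBIC))
E
```

```text
time 13.9
tcp_pos [0.5154 0.1523 0.1096]
q [ 0.3528 -0.3572  1.8629 -0.1993  1.3434  0.6125]
contact_force [ 7.6144 -2.2076 -1.3921]
width 0.0108
[ 7.61440427 -2.20758185 -1.39209488] [ 0.33603581 -0.08179088 -0.9382911 ] [  8.31246097   0.35270998 -22.39489957]
3 [-7.1  3.9 -0. ] [ 0.0001 -0.     -0.0524]
6 [-14.    8.2  -0. ] [ 0.0002 -0.     -0.1047]
10 [-22.8  14.5  -0. ] [ 0.0003 -0.     -0.1745]
15 [-33.1  23.2  -0.1] [ 0.0004 -0.     -0.2618]
20 [-42.7  32.8  -0.1] [ 0.0006 -0.     -0.3491]
25 [-51.4  43.1  -0.1] [ 0.0007 -0.     -0.4363]
30 [-59.1  54.2  -0.1] [ 9.000e-04 -1.000e-04 -5.236e-01]
35 [-65.9  65.9  -0.1] [ 1.000e-03 -1.000e-04 -6.109e-01]
40 [-71.6  78.1  -0.1] [ 1.100e-03 -1.000e-04 -6.981e-01]
45 [-76.2  90.8  -0.1] [ 1.300e-03 -1.000e-04 -7.854e-01]
50 [-7.970e+01  1.039e+02 -1.000e-01] [ 1.400e-03 -1.000e-04 -8.727e-01]
```

View pics/w10c.png

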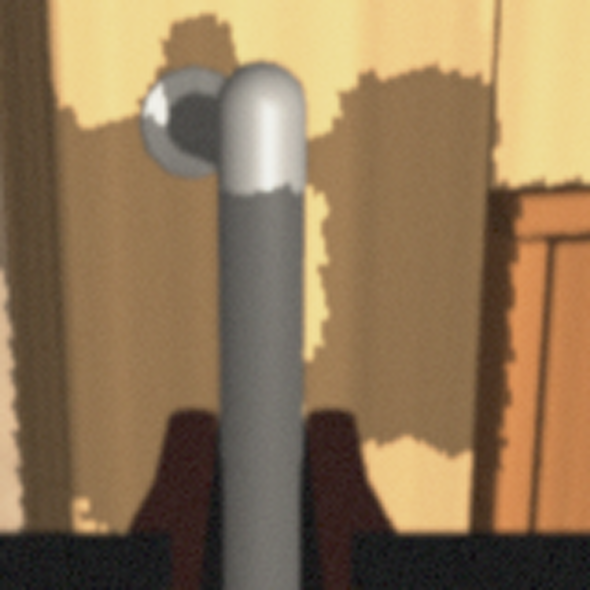

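The bar at crop (262,400) is now held between the pads (width 10.8 mm). I lift along the arc about the hinge, the first part slowly.

Request:
carry_out:
  series:
    - [0,[-3.5,3,0],[0,0,-0.026]]
    - [0,[-7,5.2,0],[0,0,-0.052]]
    - [0,[-14,9.5,0],[0,0,-0.105]]
    - [0,[-22.8,15.8,0],[0,0,-0.175]]
    - [0,[-33.1,24.5,-0.1],[0,0,-0.262]]
    - [0,[-42.7,34,-0.1],[0,0,-0.349]]
    - [0,[-42.7,34,-0.1],[0,0,-0.349]]
  newtons: 55

```text
time: 14.78
tcp_pos: [0.5305, 0.1485, 0.1606]
ee_rot: [1.385, 1.088, -1.389]
contact_force: [-5.6, 2.2, -0.6]
width: 0.0109
```

```bash
python3 grab.py side11 scene11; cat > est.py <<'E'
from h import *
from rig import ctrl
import sys
s=ctrl.state();M=R.from_rotvec(s["ee_rot"])
tilt=np.degrees(np.arcsin(np.clip(-M.apply([1,0,0])@xl,-1,1)));print("tilt",tilt)
b=s["tcp_pos"]+M.apply([-.0238,0.0002,0]);v=b-HNG
a=np.degrees(np.arctan2(v[2],-v@xl))-np.degrees(np.arctan2(.042,.162));print("lid angle from bar",a,"radius",np.hypot(v[2],v@xl),"u",v@ul)
print("force",s["contact_force"].round(1),"moment",s["moment"].round(2),"w",s["width"])
for g in [float(x) for x in sys.argv[1:]]:
    q=R.from_rotvec(ul*np.radians(g-a)); p=HNG+q.apply(s["tcp_pos"]-HNG); print(g,*delta(s,p,q*M))
E
python3 est.py 25 30 35 40 45 50
```

```text
time 14.875
tcp_pos [0.5301 0.1486 0.16  ]
q [ 2.1080e-01 -4.4800e-02  1.4631e+00  1.2000e-03  1.7249e+00  4.5400e-01]
contact_force [-2.9467  1.2046 -1.9314]
width 0.0108
tilt 0.11487243830771629
lid angle from bar 19.633306411190198 radius 0.16705590241504226 u 0.00027583784600745004
force [-2.9  1.2 -1.9] moment [ 0.17  0.48 -0.02] w 0.01076504401900462
25.0 [-12.7   7.1  -0. ] [ 0.      0.     -0.0937]
30.0 [-23.8  14.8  -0. ] [ 1.000e-04  1.000e-04 -1.809e-01]
35.0 [-34.2  23.4  -0. ] [ 1.000e-04  1.000e-04 -2.682e-01]
40.0 [-43.9  32.9  -0. ] [ 1.000e-04  1.000e-04 -3.555e-01]
45.0 [-52.7  43.2   0. ] [ 1.000e-04  2.000e-04 -4.427e-01]
50.0 [-60.5  54.3   0. ] [ 2.0e-04  2.0e-04 -5.3e-01]
```

View pics/side11.png

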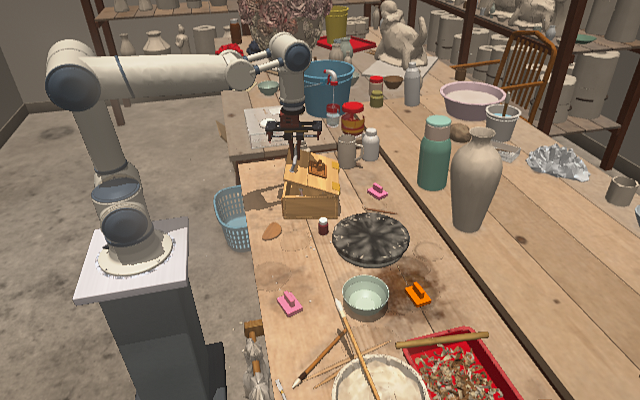

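The lid is open about 20° at (310,180), the plug is still in it at (317,170), and the forces are small. I continue to 50°.

Request:
carry_out:
  series:
    - [0,[-6,3.5,0],[0,0,-0.047]]
    - [0,[-12.7,7.1,0],[0,0,-0.094]]
    - [0,[-23.8,14.8,0],[0,0,-0.181]]
    - [0,[-34.2,23.4,0],[0,0,-0.268]]
    - [0,[-43.9,32.9,0],[0,0,-0.356]]
    - [0,[-52.7,43.2,0],[0,0,-0.443]]
    - [0,[-57,48.5,0],[0,0,-0.487]]
    - [0,[-60.5,54.3,0],[0,0,-0.53]]
    - [0,[-60.5,54.3,0],[0,0,-0.53]]
    - [0,[-60.5,54.3,0],[0,0,-0.53]]

```text
time: 16.12
tcp_pos: [0.5833, 0.1354, 0.2207]
ee_rot: [1.139, 1.522, -1.751]
contact_force: [-2.0, 0.3, -1.1]
width: 0.0103
```

```bash
python3 grab.py side12 scene12 wrist12; python3 est.py 50; python3 - <<'E'
from h import *
# lid plane angle from depth
for n in("side12","scene12","wrist12"):
    W=cloud(load(n)).reshape(-1,3);W=W[~np.isnan(W[:,0])]
    l=(W-HNG)@np.stack([xl,ul,[0,0,1]],1)
    a=np.radians(50);e=np.array([-np.cos(a),0,np.sin(a)]);nn=np.array([np.sin(a),0,np.cos(a)])
    s_=l@e;h=l@nn
    for nm,ylo,yhi,slo,shi,hlo,hhi in(("lidtop",-.11,.11,.02,.18,.003,.0145),("block",-.03,.03,.055,.095,.0145,.03)):
        m=(l[:,1]>ylo)&(l[:,1]<yhi)&(s_>slo)&(s_<shi)&(h>hlo)&(h<hhi)
        if nm=="lidtop": m&=~((abs(l[:,1])<.045)&(s_>.04)&(s_<.112))
        if m.sum()>30:
            c=np.polyfit(s_[m],h[m],1);print(n,nm,m.sum(),"angle",50+np.degrees(np.arctan(c[0])),"h mean",h[m].mean())
E
```

```text
time 16.275
tcp_pos [0.5833 0.1354 0.2207]
q [0.0758 0.5658 0.7301 0.2226 2.3398 0.4337]
contact_force [-1.4401 -0.1097 -1.8255]
width 0.0105
tilt 30.302044190621555
lid angle from bar 50.151210049419355 radius 0.16714812313497293 u 0.00028372971833273415
force [-1.4 -0.1 -1.8] moment [-0.12 -0.25  0.07] w 0.010545540110267643
50.0 [ 0.4 -0.2  0. ] [-0.     -0.      0.0026]
side12 lidtop 683 angle 50.050311856473314 h mean 0.010154333451910491
side12 block 68 angle 47.05025054247544 h mean 0.020045435454898685
scene12 lidtop 441 angle 50.13438290564433 h mean 0.009714778120469954
scene12 block 57 angle 48.496200861561455 h mean 0.020802380682607768
wrist12 lidtop 31937 angle 50.169657339566776 h mean 0.010411492772054753
wrist12 block 2621 angle 48.090022393046276 h mean 0.019792346569329083
```

View pics/side12.png

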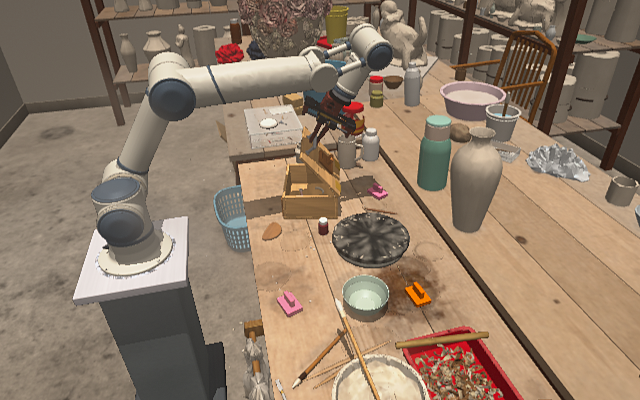

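View pics/wrist12.png

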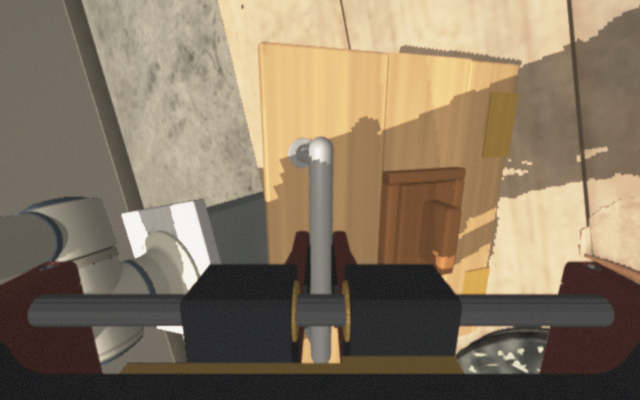

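```bash
python3 - <<'E'
from h import *
W=cloud(load("wrist12")).reshape(-1,3);W=W[~np.isnan(W[:,0])]
l=(W-HNG)@np.stack([xl,ul,[0,0,1]],1)
a=np.radians(50.15);s_=l@[-np.cos(a),0,np.sin(a)];h=l@[np.sin(a),0,np.cos(a)]
c=.162-.0869
def st(n,m):print(n,m.sum(),np.median(h[m])*1000,np.percentile(h[m],[5,95])*1000)
near=(h>-.02)&(h<.06)
st("block front",near&(s_-c>.009)&(s_-c<.019)&(l[:,1]>0)&(l[:,1]<.028))
st("frame front",near&(s_-c>.026)&(s_-c<.029)&(l[:,1]>0)&(l[:,1]<.028))
st("frame side",near&(abs(s_-c)<.02)&(l[:,1]>.037)&(l[:,1]<.040))
m=near&(abs(s_-c)<.012)&(abs(l[:,1])<.03)&(h>.04);st("rib top",m)
b=load("side12")
E
python3 est.py
```

```text
block front 476 18.069037323909388 [17.29776291 18.877285  ]
frame front 147 18.05311681701382 [17.31830936 18.93498895]
frame side 211 17.980608247963165 [17.05969113 18.93640446]
rib top 969 42.638194029274395 [40.47324673 43.66073031]
tilt 30.302044190621555
lid angle from bar 50.151210049419355 radius 0.16714812313497293 u 0.00028372971833273415
force [-1.4 -0.1 -1.8] moment [-0.12 -0.25  0.07] w 0.010545540110267643
```

View pics/scene12.png

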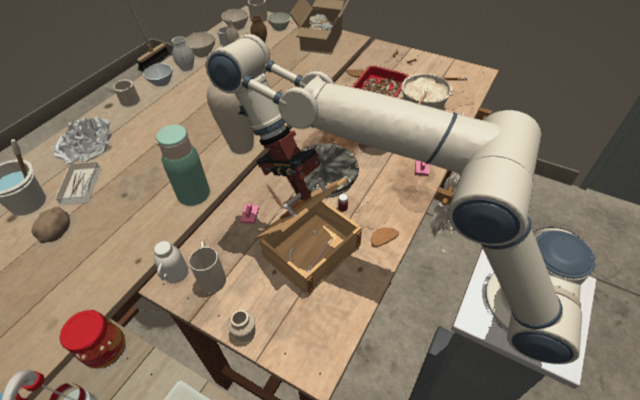

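The lid is at 50.1° and the plug's block is level with its frame (18.07 vs 18.05 mm). The box is open at scene (310,245), and the jar (240,322), bottle (343,201) and kidney (385,237) are where they were. I hold for a moment to confirm it is steady, then hand in.

Request:
carry_out:
  series:
    - [0,[0.2,0,0],[0,0,0.001]]
    - [0,[0.2,0,0],[0,0,0.001]]
    - [0,[0.2,0,0],[0,0,0.001]]
    - [0,[0.2,0,0],[0,0,0.001]]

```text
time: 16.77
tcp_pos: [0.5832, 0.1354, 0.2206]
ee_rot: [1.139, 1.523, -1.751]
contact_force: [-2.3, 0.6, -2.6]
width: 0.0106
```

```bash
python3 est.py; python3 -c "
from rig import ticket
print(ticket.close_job())"
```

```text
tilt 30.30763354126756
lid angle from bar 50.117293807471135 radius 0.16715648543436631 u 0.0003020149310638363
force [-2.3  0.6 -2.6] moment [-0.01 -0.17 -0.02] w 0.010632672205410188
the job is handed in; nothing more can be done
None
```

The plug is pressed flush into the recess and let go, and the arm is holding the lid open at about 50° by its bar handle. I handed the job in at about 17 s.

- **Lid:** the last checks gave 50.1° from the grip position and 50.05–50.17° from the three cameras. It held steady, with a wrist force of about 3.5 N.
- **Plug:** after the lift its block sat level with the frame, at 18.07 mm against 18.05 mm.
- **Other things:** the jar, bottle and kidney looked unmoved in the last scene picture. The bowl is hidden by the arm there, but looks unmoved in the last side picture.

Two things did not go to plan or did not agree:

- **First grip on the handle:** it failed because the fingers shut just above the bar, with about 5 N of contact. The cameras show the fingertips about 10 mm behind the reported TCP, not 11 mm ahead of it as stated. I backed off, went about 20 mm deeper and gripped the bar properly.
- **Plug grip:** by the same measurement, the fingers held only the top of the plug's rib while carrying it, but it did not slip.

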